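# Park the louvred generator cover in the spring clip rack

### The arm

A 6-joint arm with a two-finger parallel gripper is mounted at the origin on the work surface. World frame = base frame: x ahead of the robot, y to its left, z up, the work surface at z = 0. Lengths are in mm, angles in rad, forces in N, time in s.
With the tool pointing down it reaches from about 350 to 975 mm from the base axis. Payload 7.1 kg.
Tool frame: the origin (TCP) lies midway between the tips of the shut fingers; the grasp point (between the pads) lies pinch_z behind it (pinch_z is the distance from the TCP to the grasp point, in mm); z points along the fingers, y is the line along which they close (so a half turn about z gives the same grasp; the last joint's range is limited). The gripper opens to 88 mm and grips with 3 to 60 N. Pads are 20 mm wide; open, the fingers measure 115 mm over their backs; the gripper's body (75 mm by 178 mm) begins 61 mm behind the grasp point.
Start: joints at [1.132, 0.423, 1.63, -0, 1.089, -0.019], TCP at [254.704, 570.728, 222.675] pointing down, gripper open.
Joint ranges: [-3, 3], [-0.9, 2.11], [0.09, 2.58], [-1.31, 4.45], [0.11, 2.69], [-2.54, 2.54]. Speed limits (rad/s): [2.39, 2.39, 3.01, 3.14, 3.14, 3.14].

### API

Orientations are given as a rotation vector (axis times angle).
In Python, from workcell import get_obs, get_image, close_job, pinch_z gives the robot as it stands.
- The arm moves only by the tool jog_arm, never from a script. Its argument "commands" is a list of rows, each a list of 3 entries, a list of its own where there are three numbers: the gripper command: -1 is shut, 1 is fully open, values between are in proportion, then the shift along the tool's x, y, z as a fraction of full scale, then the turn, a rotation vector about the tool's x, y, z as a fraction of full scale. In form: [[gripper, [tx, ty, tz], [rx, ry, rz]], ...]. A call has 1 to 10 rows; each row shifts and turns the commanded pose from where the row before left it, along the tool's axes as they then stand; what a row does not reach is not made up. Full scale, the value 1, is 0.1 m for a shift and 45 degrees for a turn. A row lasts 1/10 s, in which the tool goes at most 50 mm and 8.59 degrees, less where a joint would pass 70% of its speed; a pose out of reach is approached as far as the arm can. A call with a number of a shift or a turn outside -1 to 1 is refused whole. A call with a gripper value outside its range is refused whole. The fingers move at their own pace and stop on an object; the grip force is fixed at half the most. Time passes only in rows, so rows that do not move let the fingers close. It gives the time, the measured TCP pose, the force, the opening and the grip force at its end, in the units of the state.
- get_obs(): the state, without advancing time (a new reading comes with each control period).
- get_image(name): name is "side" or "top"; returns a dict with "image" (384x512x3 uint8, blue, green, red), "z_map" (384x512 float32, mm along the optical axis (not along the pixel's ray), 0 where there is no reading), "intrinsics" (3x3 intrinsics, pixels), "eye" and "orientation" of the camera in the world. Camera axes: x right, y down, z forward; pixel columns grow to the right and rows downward; lengths in mm; the calibration is good to about 2 mm. A picture is of the moment at which its call begins.
- close_job(): hands the job in; it is judged then, once.
The state is a dict: "t": time; "qpos": joint angles; "qvel": joint speeds; "joint_torque": joint torques, N m; "ee_pos": TCP position; "orientation": TCP orientation; "ft_force": force on the tool from outside, world axes, zero at the start; "moment": the same for the moment, N m; "width": finger opening in mm; "grasp_force": force on a finger pad.
Only numpy, scipy, OpenCV 4.12 (cv2) and the standard library are available. Lean on these libraries where they do the work, as an engineer would, in place of code of your own. Each camera call takes 0.05 s, during which the arm holds its last target. There are 200 camera calls.

### The job

The generator is open for service and its covers are off. Take the long louvred cover out of its wooden block and push it down, upright, between the spring clips of the empty rack until it is fully home on the rack's wooden base, centred along the rack, and let go. Leave the two short covers standing in their blocks.

Things in the scene. Friction and masses are not known exactly. Their poses are not given: they have to be found in the camera images.
- louvre_mid (a point): Centre of the long louvred cover: upright aluminium panel 160 mm long (y), 110 tall (z, up), 12 thick (x), 0.2 kg, four dark louvres on both faces (either may face either way). It stands in a fixed 42 mm tall, 90 mm long wood block, its lower 30 mm loose in a 14 mm groove: pull it straight up. The three covers stand one behind the other 100 mm apart, in any order.
- plain_mid (a point): Centre of a short plain cover, to be left alone: aluminium panel 100 mm long (y), 110 tall (z), 12 thick (x), upright in a like block.
- vent_mid (a point): Centre of a short cover with a dark round vent on each face, to be left alone: 100 mm long (y), 90 tall (z), 12 thick (x), upright in a like block.
- slot (a point): Middle of the empty fixed rack's slot floor, 20 mm over the table; y along the slot (ends open), x across. Spring clips 50 mm either side of the middle: 6 mm apart, mouths 30 mm wide, tips 58 mm above the floor. Pushing the panel in takes 10 to 18 N; clips hold it at any depth, it won't sink by itself. A like rack 155 mm before or behind holds a cover, top 125 mm over the table.
Not all that is in view belongs to the job. Leave any yellow look-alike of the part that bears louvre_mid alone. Leave any yellow look-alike of the part that bears slot alone.

How it is judged (in metres and radians):
On the way:
1. the long cover is pushed down between the clips by the gripper, not dropped in (z of louvre_mid in the frame of slot between 0.066 and 0.1 m and horizontal distance between louvre_mid and slot below 0.03 m and contact force between the fingers and louvre_cover above 1 N), for 0.03 s.
At the end, for the whole second after the job is handed in: The long louvred cover stands in the empty rack's slot, released and at rest, upright and along it within 10 degrees, centred within 10 mm across and 20 mm along, its lower edge within 8 mm of the floor; the two short covers stand upright (10 degrees) within 30 mm of where they began (z of louvre_mid in the frame of slot between 0.047 and 0.063 m and x of louvre_mid in the frame of slot between -0.01 and 0.01 m and y of louvre_mid in the frame of slot between -0.02 and 0.02 m and angle between the y axis of louvre_mid and the y axis of slot, either way round below 0.175 rad and angle between each of louvre_mid, plain_mid, vent_mid's own z axis and vertical below 0.175 rad and linear speed of louvre_cover below 0.02 m/s and distance of each of plain_mid, vent_mid from where it was at the start of the episode below 0.03 m); the robot touches nothing.
It also fails if it takes over 42 s, if anything falls off the work surface, if the arm or the gripper's body presses on something with over 40 N, if the wrist force passes 120 N, or if a joint passes its speed limit or range.

## Working session

There is one attempt and no reset: what is moved stays moved. The work goes in short steps, Python scripts to look and compute and a tool call to move; the robot and the scene stay as the last step left them, time stands still between calls to the robot, and variables do not carry over. Pictures are saved under pics/ and viewed, at most 10 in all, crops included, and the job is handed in when it is done.

Besides the shell and the picture viewer there is one more tool, called after ">>>" as name(argument=value, ...), one argument or row to a line, values as JSON. jog_arm: Moves the arm, as the interface text tells. Its arguments: {"type":"object","properties":{"commands":{"type":"array","items":{"type":"array"}}},"required":["commands"]}

```bash
mkdir -p pics; cat > h.py <<'E'
import numpy as np, cv2
from scipy.spatial.transform import Rotation as R
from workcell import get_obs,get_image,pinch_z
def rot(o):
    o=np.array(o,float)
    return o if o.shape==(3,3) else (R.from_rotvec(o).as_matrix() if o.size==3 else R.from_quat(o).as_matrix())
def cloud(d):
    z=d["z_map"];K=np.array(d["intrinsics"]);v,u=np.indices(z.shape)
    p=np.stack([(u-K[0,2])/K[0,0]*z,(v-K[1,2])/K[1,1]*z,z],-1)
    return p@rot(d["orientation"]).T+np.array(d["eye"])
E
python3 - <<'E'
from h import *
import pickle
print(get_obs(),pinch_z)
D={}
for n in("side","top"):
    d=D[n]=get_image(n);cv2.imwrite(f"pics/{n}0.png",d["image"]);print(n,d["eye"],d["orientation"],d["intrinsics"])
pickle.dump(D,open("D0.pkl","wb"))
E
```

```text
{'t': 0.0, 'qpos': array([ 1.13200316e+00,  4.23833799e-01,  1.63069573e+00, -8.33547423e-06,
        1.08861165e+00, -1.90201820e-02]), 'qvel': array([-3.73282893e-05, -3.53641359e-04,  4.63588079e-04, -1.54542585e-03,
        2.43833483e-04,  7.86189395e-04]), 'joint_torque': array([ 1.57966799e-03, -5.44631016e+01, -2.73668200e+01,  6.44223858e-02,
        2.28519947e-02, -1.24249409e-04]), 'ee_pos': array([254.47030496, 570.23029235, 221.90385019]), 'orientation': array([-6.54469483e-01, -3.07231280e+00,  2.37134794e-03]), 'ft_force': array([ 0.88997039,  0.15606826, -0.12102153]), 'moment': array([0.03166743, 0.03164514, 0.00550754]), 'grasp_force': 0.0, 'width': 87.60048663834753} 18.700000000000003
side [  90.27091037 -862.36854284  733.19528482] [-2.20945767  0.5569277  -0.24706387] [[391.18947794   0.         248.1320472 ]
 [  0.         391.18947794 184.93759078]
 [  0.           0.           1.        ]]
top [ 390.1472676  -165.724778   1287.98463783] [-2.15386777  2.21299053 -0.0731124 ] [[471.75448845   0.         265.08434468]
 [  0.         471.75448845 194.85194957]
 [  0.           0.           1.        ]]
```

View pics/side0.png

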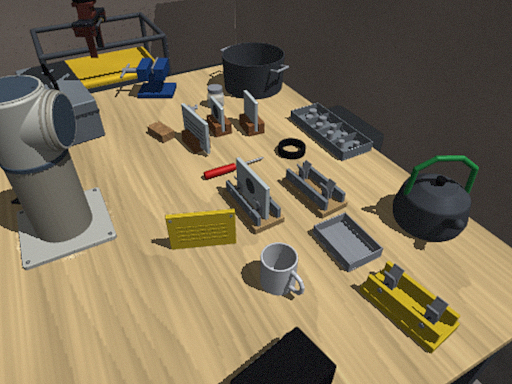

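View pics/top0.png

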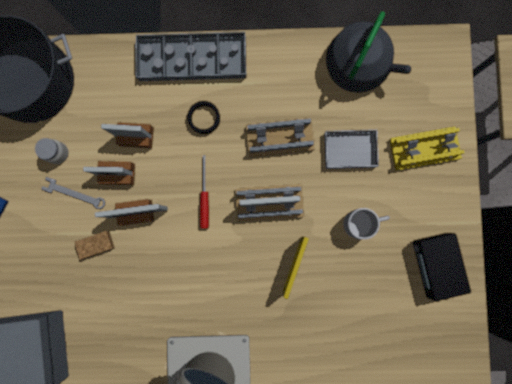

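The top view shows the three covers at (135,131), (110,172) and (130,212), with the empty rack at (280,137). The filled rack is at (268,203). The yellow look-alikes are the panel at (296,267) and the rack at (427,148). The cover at (130,212) is the longest, and in the side view it shows louvres at (196,128). I'll measure these and confirm with a crop.

```bash
python3 - <<'E'
from h import *
import pickle
D=pickle.load(open("D0.pkl","rb"))
d=D["top"];P=cloud(d);im=d["image"]
def blob(c,r,lo,hi,name):
    m=np.zeros(P.shape[:2],np.uint8)
    m[c[1]-r[1]:c[1]+r[1],c[0]-r[0]:c[0]+r[0]]=1
    m&=((P[...,2]>lo)&(P[...,2]<hi)).astype(np.uint8)
    q=P[m>0].astype(np.float32)
    if len(q)<5: print(name,len(q));return
    b=cv2.minAreaRect(q[:,:2]);bp=cv2.boxPoints(b)
    print(name,len(q),np.round(b[0]),np.round(b[1]),round(b[2],1),"z",np.round(np.percentile(q[:,2],[5,50,95])),"y",q[:,1].min().round(),q[:,1].max().round(),"x",q[:,0].min().round(),q[:,0].max().round())
for c,n in(((130,131),"c1"),((108,172),"c2"),((130,212),"c3")):
    blob(c,(38,18),70,200,n+" high"); blob(c,(38,18),30,60,n+" block")
for c,n in(((280,137),"rackE"),((268,203),"rackF")):
    blob(c,(42,24),10,200,n+" all");blob(c,(42,24),60,100,n+" tips");blob(c,(42,24),110,200,n+" top")
    blob(c,(42,24),15,28,n+" floor")
blob((60,60),(10,10),-20,20,"tbl")
blob((240,280),(10,10),-20,20,"tbl")
a=cv2.resize(D["side"]["image"][80:250,140:360],None,fx=2.4,fy=2.4,interpolation=cv2.INTER_CUBIC)
b=cv2.resize(im[110:235,75:330],None,fx=2.07,fy=2.07,interpolation=cv2.INTER_CUBIC)[:, :528]
a=cv2.copyMakeBorder(a[:336],0,0,0,0,cv2.BORDER_CONSTANT)
b=cv2.copyMakeBorder(b,0,0,0,528-b.shape[1],cv2.BORDER_CONSTANT)
cv2.imwrite("pics/crop1.png",np.vstack([a,b])[:600])
E
```

```text
Traceback (most recent call last):
cv2.error: OpenCV(4.12.0) /io/opencv/modules/imgproc/src/convhull.cpp:143: error: (-215:Assertion failed) total >= 0 && (depth == CV_32F || depth == CV_32S) in function 'convexHull'
```

```bash
cat > m.py <<'E'
from h import *
import pickle
D=pickle.load(open("D0.pkl","rb"))
d=D["top"];P=cloud(d);im=d["image"]
def blob(c,r,lo,hi,name):
    m=np.zeros(P.shape[:2],np.uint8)
    m[c[1]-r[1]:c[1]+r[1],c[0]-r[0]:c[0]+r[0]]=1
    m&=((P[...,2]>lo)&(P[...,2]<hi)).astype(np.uint8)
    q=P[m>0].astype(np.float32)
    if len(q)<5: print(name,len(q));return
    b=cv2.minAreaRect(np.ascontiguousarray(q[:,:2]))
    print(name,len(q),np.round(b[0]),np.round(b[1]),round(b[2],1),"z",np.round(np.percentile(q[:,2],[5,50,95])),"y",q[:,1].min().round(),q[:,1].max().round(),"x",q[:,0].min().round(),q[:,0].max().round())
for c,n in(((130,131),"c1"),((108,172),"c2"),((130,212),"c3")):
    blob(c,(38,18),95,200,n+" high"); blob(c,(38,18),30,60,n+" block")
for c,n in(((280,137),"rackE"),((268,203),"rackF")):
    blob(c,(42,24),10,200,n+" all");blob(c,(42,24),60,100,n+" tips");blob(c,(42,24),110,200,n+" top")
    blob(c,(42,24),15,28,n+" floor")
blob((240,280),(10,10),-20,20,"tbl")
a=cv2.resize(D["side"]["image"][80:220,140:360],(528,336),interpolation=cv2.INTER_CUBIC)
b=cv2.resize(im[110:235,75:330],(528,259),interpolation=cv2.INTER_CUBIC)
cv2.imwrite("pics/crop1.png",np.vstack([a,b]))
E
python3 m.py
```

```text
c1 high 262 [654. 194.] [100.  14.] 84.7 z [ 98. 120. 125.] y 144.0 244.0 x 643.0 663.0
c1 block 530 [653. 193.] [102.  61.] 85.4 z [35. 41. 53.] y 140.0 244.0 x 620.0 685.0
c2 high 190 [552. 247.] [100.  12.] 86.8 z [ 97. 101. 105.] y 197.0 296.0 x 544.0 560.0
c2 block 587 [551. 244.] [102.  60.] 87.9 z [35. 41. 47.] y 192.0 296.0 x 520.0 581.0
c3 high 367 [445. 181.] [ 13. 160.] 5.6 z [104. 121. 124.] y 101.0 260.0 x 431.0 458.0
c3 block 588 [445. 181.] [ 60. 160.] 6.1 z [36. 41. 47.] y 101.0 260.0 x 411.0 477.0
rackE all 2179 [ 639. -207.] [ 91. 180.] 4.5 z [15. 22. 69.] y -299.0 -115.0 x 587.0 690.0
rackE tips 182 [ 639. -207.] [ 38. 123.] 5.0 z [61. 71. 79.] y -270.0 -145.0 x 616.0 662.0
rackE top 0
rackE floor 1152 [ 639. -207.] [ 91. 180.] 4.6 z [16. 20. 24.] y -299.0 -115.0 x 587.0 690.0
rackF all 2210 [ 461. -174.] [ 90. 181.] 2.4 z [ 16.  42. 125.] y -266.0 -83.0 x 413.0 508.0
rackF tips 229 [ 461. -174.] [ 43. 144.] 2.4 z [63. 73. 94.] y -246.0 -102.0 x 438.0 484.0
rackF top 306 [ 460. -174.] [ 12. 149.] 2.4 z [119. 124. 128.] y -249.0 -100.0 x 452.0 468.0
rackF floor 995 [ 461. -174.] [ 90. 180.] 2.6 z [16. 19. 24.] y -265.0 -84.0 x 413.0 508.0
tbl 398 [254. -87.] [52. 52.] 88.7 z [-5. -1.  3.] y -113.0 -60.0 x 228.0 280.0
```

View pics/crop1.png

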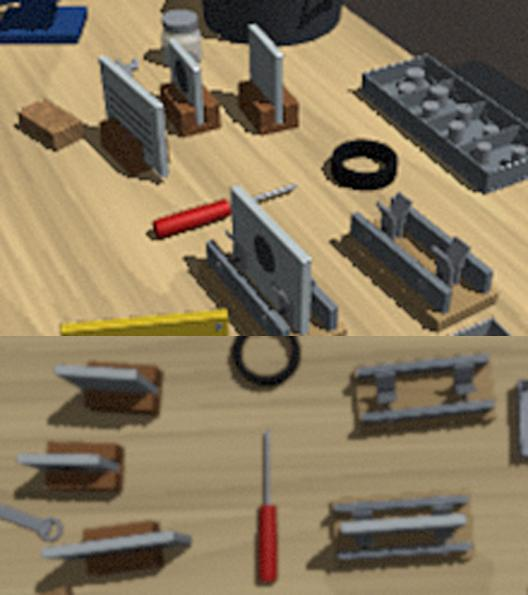

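The crop confirms it. The long louvred cover is the front one, top-view (130,212) and side-view (196,128): 160 mm long with louvres. The vent cover is at (110,172), the plain one at (135,131), and the grey empty rack with its clips at (280,137). Measured sizes and heights match the description:

| Item | Centre (mm) | Yaw | Height |
|---|---|---|---|
| Long cover | (445, 181) | 5.6° | top at 122 |
| Empty rack | (639, -207) | 4.7° | floor at 20 |

I'll turn the gripper first.

>>> jog_arm(
  commands=[
    [0, [0, 0, 0], [0, 0, 0.19]],
    [0, [0, 0, 0], [0, 0, 0.19]],
    [0, [0, 0, 0], [0, 0, 0.19]],
    [0, [0, 0, 0], [0, 0, 0.19]],
    [0, [0, 0, 0], [0, 0, 0.19]],
    [0, [0, 0, 0], [0, 0, 0.19]],
    [0, [0, 0, 0], [0, 0, 0.19]],
    [0, [0, 0, 0], [0, 0, 0.01]],
  ],
)

```text
t: 0.9
ee_pos: [254.6, 570.5, 222.3]
orientation: [2.111, 2.326, -0.001]
ft_force: [0.3, -0.4, 0.5]
width: 43.8
grasp_force: 0.0
```

>>> jog_arm(
  commands=[
    [0, [-0.406, 0.151, 0], [0, 0, 0]],
    [0, [-0.406, 0.151, 0], [0, 0, 0]],
    [0, [-0.406, 0.151, 0], [0, 0, 0]],
    [0, [-0.406, 0.151, 0], [0, 0, 0]],
    [0, [-0.406, 0.151, 0], [0, 0, 0]],
    [0, [-0.406, 0.151, 0], [0, 0, 0]],
    [0, [-0.406, 0.151, 0], [0, 0, 0]],
    [0, [-0.406, 0.151, 0], [0, 0, 0]],
    [0, [-0.406, 0.151, 0], [0, 0, 0]],
    [0, [-0.406, 0.151, 0], [0, 0, 0]],
  ],
)

```text
t: 1.9
ee_pos: [445.3, 179.9, 222.7]
orientation: [2.104, 2.333, 0.0]
ft_force: [0.9, -0.1, -0.1]
width: 43.5
grasp_force: 0.0
```

>>> jog_arm(
  commands=[
    [0, [0, 0, 0], [0, 0, 0]],
    [0, [0, 0, 0], [0, 0, 0]],
  ],
)

```text
t: 2.1
ee_pos: [445.1, 180.8, 222.6]
orientation: [-2.109, -2.328, 0.0]
ft_force: [-0.0, 0.3, -0.7]
width: 44.3
grasp_force: 0.0
```

>>> jog_arm(
  commands=[
    [0, [0, 0, 0.35], [0, 0, 0]],
    [0, [0, 0, 0.35], [0, 0, 0]],
    [0, [0, 0, 0.35], [0, 0, 0]],
    [0, [0, 0, 0.36], [0, 0, 0]],
    [0, [0, 0, 0], [0, 0, 0]],
    [-1, [0, 0, 0], [0, 0, 0]],
    [-1, [0, 0, 0], [0, 0, 0]],
    [-1, [0, 0, 0], [0, 0, 0]],
    [-1, [0, 0, 0], [0, 0, 0]],
    [-1, [0, 0, 0], [0, 0, 0]],
  ],
)

```text
t: 3.1
ee_pos: [445.6, 181.9, 82.9]
orientation: [2.109, 2.327, 0.003]
ft_force: [-0.3, -0.4, 9.1]
width: 12.1
grasp_force: 30.0
```

>>> jog_arm(
  commands=[
    [-1, [0, 0, 0], [0, 0, 0]],
    [-1, [0, 0, 0], [0, 0, 0]],
  ],
)

```text
t: 3.3
ee_pos: [445.7, 181.9, 82.9]
orientation: [2.109, 2.327, 0.003]
ft_force: [-0.6, 1.4, 8.6]
width: 11.5
grasp_force: 30.0
```

Gripped, with an opening of about 12 mm. Now lifting straight up.

>>> jog_arm(
  commands=[
    [-1, [0, 0, -0.05], [0, 0, 0]],
    [-1, [0, 0, -0.1], [0, 0, 0]],
    [-1, [0, 0, -0.15], [0, 0, 0]],
    [-1, [0, 0, -0.2], [0, 0, 0]],
    [-1, [0, 0, -0.2], [0, 0, 0]],
    [-1, [0, 0, -0.2], [0, 0, 0]],
    [-1, [0, 0, -0.2], [0, 0, 0]],
    [-1, [0, 0, -0.1], [0, 0, 0]],
    [-1, [0, 0, 0], [0, 0, 0]],
  ],
)

```text
t: 4.2
ee_pos: [445.6, 181.8, 203.2]
orientation: [2.108, 2.327, 0.004]
ft_force: [-0.4, 0.3, -2.6]
width: 12.0
grasp_force: 30.0
```

```bash
python3 - <<'E'
from h import *
o=get_obs();print(o["ee_pos"],o["orientation"],o["width"],o["ft_force"])
d=get_image("top");P=cloud(d)
cv2.imwrite("pics/lift.png",np.vstack([cv2.resize(d["image"][90:290,60:260],(400,300)),cv2.resize(get_image("side")["image"][50:250,100:300],(400,300))]))
E
```

```text
[445.63342112 181.80781667 203.18904568] [2.10843065 2.3271658  0.00413137] 11.997934562119424 [-0.43084746  0.27855901 -2.63099055]
```

View pics/lift.png

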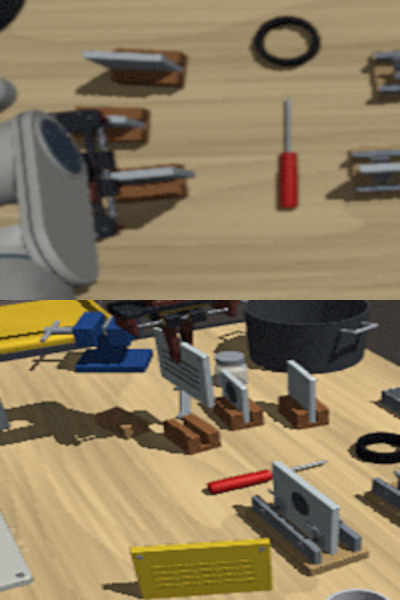

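The picture shows the long cover lifted clear at (185,365) in the lower crop, with the other covers still standing in their blocks. Next I'll carry it to the rack.

>>> jog_arm(
  commands=[
    [-1, [-0.1, 0.04, 0], [0, 0, 0]],
    [-1, [-0.2, 0.08, 0], [0, 0, 0]],
    [-1, [-0.25, 0.095, 0], [0, 0, 0]],
    [-1, [-0.25, 0.095, 0], [0, 0, 0]],
    [-1, [-0.25, 0.095, 0], [0, 0, 0]],
    [-1, [-0.25, 0.095, 0], [0, 0, 0]],
    [-1, [-0.25, 0.095, 0], [0, 0, 0]],
    [-1, [-0.25, 0.095, 0], [0, 0, 0]],
    [-1, [-0.25, 0.095, 0], [0, 0, 0]],
    [-1, [-0.25, 0.095, 0], [0, 0, 0]],
  ],
)

```text
t: 5.3
ee_pos: [554.9, -40.5, 200.4]
orientation: [-2.108, -2.327, 0.002]
ft_force: [0.4, 0.8, -2.0]
width: 11.9
grasp_force: 30.0
```

>>> jog_arm(
  commands=[
    [-1, [-0.25, 0.095, 0], [0, 0, 0]],
    [-1, [-0.25, 0.095, 0], [0, 0, 0]],
    [-1, [-0.25, 0.095, 0], [0, 0, 0]],
    [-1, [-0.25, 0.095, 0], [0, 0, 0]],
    [-1, [-0.25, 0.095, 0], [0, 0, 0]],
    [-1, [-0.25, 0.095, 0], [0, 0, 0]],
    [-1, [-0.15, 0.06, 0], [0, 0, 0]],
    [-1, [-0.1, 0.035, 0], [0, 0, 0]],
    [-1, [0, 0, 0], [0, 0, 0.021]],
    [-1, [0, 0, 0], [0, 0, 0]],
  ],
)

```text
t: 6.3
ee_pos: [637.9, -205.7, 201.2]
orientation: [-2.128, -2.309, 0.0]
ft_force: [1.0, -0.5, -2.1]
width: 11.8
grasp_force: 30.0
```

```bash
python3 - <<'E'
from h import *
o=get_obs();print(o["t"],o["ee_pos"],R.from_rotvec(o["orientation"]).as_matrix().round(4),o["width"],o["ft_force"])
d=get_image("top");s=get_image("side");P=cloud(s)
# panel side-camera cloud near tool: 
tcp=o["ee_pos"]
m=(abs(P[...,0]-tcp[0])<30)&(abs(P[...,1]-tcp[1])<95)&(P[...,2]>115)&(P[...,2]<tcp[2]+35)
q=P[m];print("side pts",len(q),q.min(0).round(),q.max(0).round(),np.percentile(q[:,1],[1,99]).round(1))
for a,b in((-80,-50),(-40,-20),(20,40),(50,80)):
    w=q[(q[:,1]-tcp[1]>a)&(q[:,1]-tcp[1]<b)]
    if len(w)>5: print(a,b,len(w),np.percentile(w[:,2],[2,98]).round(1),np.median(w[:,0]).round(1))
T=cloud(d);m=(abs(T[...,0]-tcp[0])<70)&(abs(T[...,1]-tcp[1])<110)&(T[...,2]>12)&(T[...,2]<50)
w=np.ascontiguousarray(T[m][:,:2].astype(np.float32));print(cv2.minAreaRect(w))
m=(abs(T[...,0]-tcp[0])<25)&(abs(T[...,1]-tcp[1])<95)&(T[...,2]>215)&(T[...,2]<255)
w=np.ascontiguousarray(T[m][:,:2].astype(np.float32));print(len(w),cv2.minAreaRect(w))
cv2.imwrite("pics/over.png",np.vstack([cv2.resize(d["image"][80:230,180:380],(400,300)),cv2.resize(s["image"][80:230,230:430],(400,300))]))
E
```

```text
6.3 [ 637.94318259 -205.71344149  201.16505355] [[-8.120e-02  9.967e-01 -1.200e-03]
 [ 9.967e-01  8.120e-02  7.000e-04]
 [ 8.000e-04 -1.100e-03 -1.000e+00]] 11.79505472370727 [ 1.03153622 -0.54609833 -2.10760587]
side pts 1576 [ 621. -287.  130.] [ 653. -125.  236.] [-286.2 -129.6]
-80 -50 408 [133.6 233.8] 638.4
-40 -20 207 [134.9 233.9] 634.9
20 40 182 [134.5 233.7] 630.0
50 80 197 [135.2 215.9] 626.9
((630.199951171875, -287.6520690917969), (25.130109786987305, 64.55229187011719), 87.0133056640625)
25 ((640.9407348632812, -227.31752014160156), (10.768471717834473, 115.58696746826172), 1.402270793914795)
```

View pics/over.png

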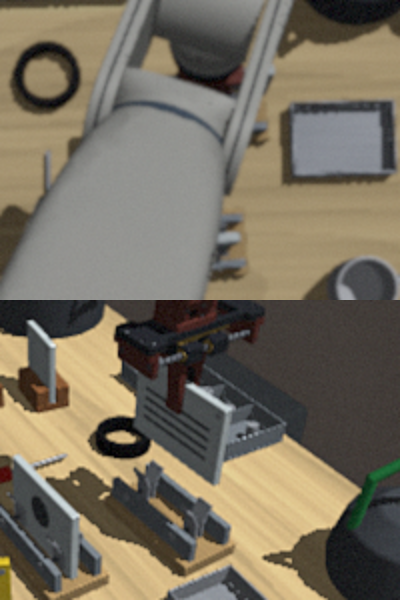

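The picture shows the panel held level and upright, directly over the clips of the empty rack, at (180,420) in the lower crop. Its measured y span is −287 to −125, which is centred, and its lower edge is at about 132. Now lowering it.

>>> jog_arm(
  commands=[
    [-1, [0, 0.012, 0.2], [0, 0, 0]],
    [-1, [0, 0, 0.2], [0, 0, 0]],
    [-1, [0, 0, 0.1], [0, 0, 0]],
    [-1, [0, 0, 0.08], [0, 0, 0]],
    [-1, [0, 0, 0.08], [0, 0, 0]],
    [-1, [0, 0, 0.08], [0, 0, 0]],
    [-1, [0, 0, 0], [0, 0, 0]],
  ],
)

```text
t: 7.1
ee_pos: [639.6, -206.3, 127.5]
orientation: [-2.128, -2.311, 0.001]
ft_force: [-1.2, -1.4, -1.6]
width: 11.6
grasp_force: 30.0
```

>>> jog_arm(
  commands=[
    [-1, [0, 0, 0.08], [0, 0, 0]],
    [-1, [0, 0, 0.08], [0, 0, 0]],
    [-1, [0, 0, 0], [0, 0, 0]],
  ],
)

```text
t: 7.4
ee_pos: [639.5, -206.4, 111.2]
orientation: [-2.128, -2.311, 0.001]
ft_force: [-1.0, -2.6, -3.5]
width: 12.0
grasp_force: 30.0
```

>>> jog_arm(
  commands=[
    [-1, [0, 0, 0.08], [0, 0, 0]],
    [-1, [0, 0, 0.06], [0, 0, 0]],
    [-1, [0, 0, 0], [0, 0, 0]],
  ],
)

```text
t: 7.7
ee_pos: [639.3, -206.2, 96.5]
orientation: [-2.128, -2.31, 0.001]
ft_force: [-0.5, -1.7, -3.5]
width: 11.8
grasp_force: 30.0
```

There's no push resistance yet, so I'll look.

```bash
python3 - <<'E'
from h import *
o=get_obs();print(o["t"],o["ee_pos"],o["ft_force"])
d=get_image("top");s=get_image("side");P=cloud(s)
tcp=o["ee_pos"]
m=(abs(P[...,0]-tcp[0])<30)&(abs(P[...,1]-tcp[1])<95)&(P[...,2]>85)&(P[...,2]<tcp[2]+45)
q=P[m]
for a,b in((-80,-50),(-40,-20),(20,40),(50,80)):
    w=q[(q[:,1]-tcp[1]>a)&(q[:,1]-tcp[1]<b)]
    if len(w)>5: print(a,b,len(w),np.percentile(w[:,2],[2,98]).round(1),np.median(w[:,0]).round(1))
print(q[:,1].min(),q[:,1].max())
cv2.imwrite("pics/in.png",cv2.resize(s["image"][100:220,260:400],(700,600),interpolation=cv2.INTER_CUBIC))
E
```

```text
7.7 [ 639.27753093 -206.18946199   96.53347104] [-0.50075087 -1.72719963 -3.47637435]
-80 -50 194 [ 86.6 136.9] 639.6
-40 -20 110 [ 86.5 137.9] 636.6
20 40 71 [ 87.8 133.2] 631.4
50 80 25 [85.5 98.2] 628.3
-289.03193977279807 -128.79308119430175
```

View pics/in.png

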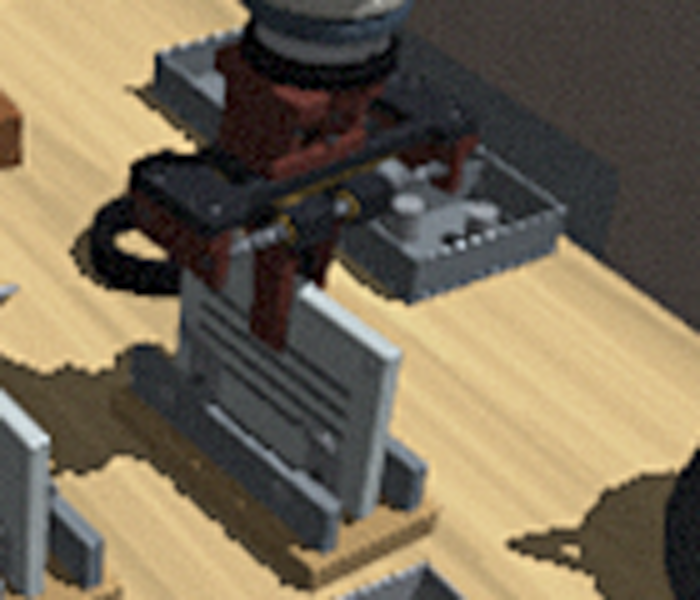

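The picture shows the panel between the clips, with its lower edge close to the base at (360,515) and its top at about 136. Pressing it home.

>>> jog_arm(
  commands=[
    [-1, [0, 0, 0.04], [0, 0, 0]],
    [-1, [0, 0, 0.03], [0, 0, 0]],
    [-1, [0, 0, 0], [0, 0, 0]],
  ],
)

```text
t: 8.1
ee_pos: [640.0, -206.2, 90.9]
orientation: [2.128, 2.31, 0.001]
ft_force: [-0.9, -1.7, 3.0]
width: 11.8
grasp_force: 30.0
```

>>> jog_arm(
  commands=[
    [-1, [0, 0, 0.03], [0, 0, 0]],
    [-1, [0, 0, 0], [0, 0, 0]],
  ],
)

```text
t: 8.3
ee_pos: [640.3, -206.2, 90.8]
orientation: [2.127, 2.31, 0.001]
ft_force: [-7.9, 1.6, 23.6]
width: 11.9
grasp_force: 30.0
```

It seats at TCP 90.9, which is the height predicted for the floor, and the force rises to 24 N. Releasing and retreating.

>>> jog_arm(
  commands=[
    [-1, [0, 0, -0.02], [0, 0, 0]],
    [0, [0, 0, 0], [0, 0, 0]],
    [0, [0, 0, 0], [0, 0, 0]],
    [0, [0, 0, 0], [0, 0, 0]],
    [0, [0, 0, -0.2], [0, 0, 0]],
    [0, [0, 0, -0.3], [0, 0, 0]],
    [0, [0, 0, -0.4], [0, 0, 0]],
    [0, [0, 0, -0.4], [0, 0, 0]],
    [0, [0, 0, 0], [0, 0, 0]],
  ],
)

```text
t: 9.2
ee_pos: [643.1, -207.2, 225.8]
orientation: [2.122, 2.304, 0.007]
ft_force: [0.2, 1.1, 0.7]
width: 44.0
grasp_force: 0.0
```

>>> jog_arm(
  commands=[
    [0, [0.4, 0, 0], [0, 0, 0]],
    [0, [0.4, 0, 0], [0, 0, 0]],
    [0, [0.4, 0, 0], [0, 0, 0]],
    [0, [0.4, 0, 0], [0, 0, 0]],
    [0, [0.4, 0, 0], [0, 0, 0]],
    [0, [0, 0, 0], [0, 0, 0]],
    [0, [0, 0, 0], [0, 0, 0]],
  ],
)

```text
t: 9.9
ee_pos: [623.0, -6.1, 218.8]
orientation: [-2.126, -2.313, 0.001]
ft_force: [-0.2, 0.2, 0.6]
width: 43.7
grasp_force: 0.0
```

```bash
python3 - <<'E'
from h import *
import pickle
pickle.dump({n:get_image(n) for n in("side","top")},open("D0.pkl","wb"))
d=pickle.load(open("D0.pkl","rb"));
cv2.imwrite("pics/fin.png",np.vstack([cv2.resize(d["top"]["image"][90:240,180:380],(400,300)),cv2.resize(d["side"]["image"][80:230,230:430],(400,300))]))
E
python3 m.py
```

```text
c1 high 63 [654. 195.] [101.  13.] 85.3 z [ 98. 120. 124.] y 144.0 245.0 x 644.0 662.0
c1 block 63 [665. 151.] [20. 30.] 84.1 z [33. 41. 49.] y 140.0 160.0 x 649.0 680.0
c2 high 121 [552. 263.] [65. 12.] 85.4 z [ 97. 101. 105.] y 231.0 296.0 x 546.0 561.0
c2 block 152 [553. 274.] [57. 42.] 0.5 z [37. 42. 52.] y 253.0 295.0 x 524.0 582.0
c3 high 0
c3 block 0
rackE all 2183 [ 639. -207.] [ 91. 180.] 4.5 z [ 16.  50. 130.] y -299.0 -115.0 x 587.0 690.0
rackE tips 290 [ 637. -206.] [ 50. 159.] 4.5 z [63. 76. 97.] y -286.0 -127.0 x 614.0 666.0
rackE top 383 [ 639. -206.] [ 14. 158.] 4.8 z [114. 128. 133.] y -284.0 -127.0 x 626.0 650.0
rackE floor 685 [ 639. -207.] [ 91. 180.] 4.7 z [16. 19. 24.] y -299.0 -115.0 x 587.0 690.0
rackF all 2218 [ 461. -174.] [ 90. 180.] 2.5 z [ 16.  41. 124.] y -265.0 -83.0 x 413.0 508.0
rackF tips 229 [ 461. -174.] [ 43. 144.] 2.4 z [62. 73. 91.] y -246.0 -102.0 x 438.0 484.0
rackF top 307 [ 460. -174.] [ 12. 149.] 2.4 z [119. 124. 128.] y -249.0 -100.0 x 452.0 468.0
rackF floor 1011 [ 460. -174.] [ 90. 180.] 2.5 z [16. 19. 24.] y -265.0 -83.0 x 413.0 508.0
tbl 397 [254. -87.] [52. 52.] 88.5 z [-4. -1.  3.] y -113.0 -60.0 x 227.0 280.0
```

View pics/fin.png

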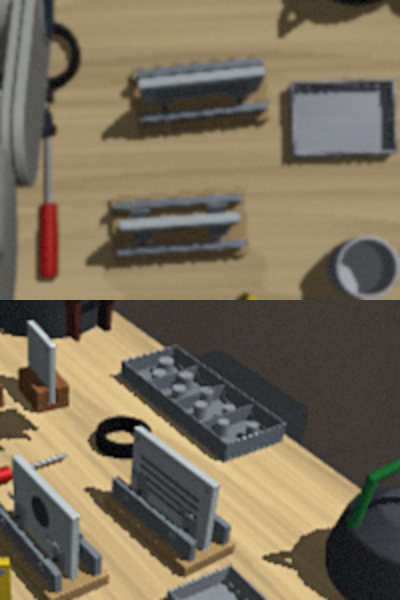

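The picture shows the long cover standing in the rack at (178,490) in the lower crop. Its top is at about 129, it is centred to about 1 mm, and both short covers are unmoved. Handing in.

```bash
python3 -c "
from workcell import close_job
print(close_job())"
```

```text
the job is handed in; nothing more can be done
None
```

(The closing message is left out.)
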